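# Raise the drying cabinet's window to its pointer and start the fan

## Robot

A 6-joint arm with a two-finger parallel gripper is mounted at the origin on the work surface. World frame = base frame: x ahead of the robot, y to its left, z up, the work surface at z = 0. Lengths are in mm, angles in degrees, forces in N, time in s.
With the tool pointing down it reaches from about 275 to 725 mm from the base axis. Payload 15.9 kg.
Tool frame: the origin (TCP) lies on the front face of the gripper's body, between the roots of the fingers; the fingertips stand nose_length ahead of it and the grasp point (between the pads) lies 54 mm ahead of it (nose_length is the distance from the TCP to the fingertips, in mm); z points along the fingers, x is the direction in which the jaws open and shut, and the axes are right-handed (so a half turn about z gives the same grasp; the last joint's range is limited). The gripper opens to 85 mm and grips with 20 to 120 N. Pads are 22 mm wide; open, the fingers measure 114 mm over their backs; the gripper's body (76 mm by 85 mm) begins 54 mm behind the grasp point. The pads swing forward as they close: fully open they stand 13 mm farther back than shut.
Start: joints at [-63.942, 12.198, -1.971, 75.831, 0, 90], TCP at [219.633, -449.162, 303.906] pointing down, gripper open.
Joint ranges: [-170.91, 170.91], [-42.67, 98.43], [-65.05, 77.54], [-120.47, 116.71], [-90, 82.35], [-180, 180]. Speed limits (degrees/s): [108.29, 108.29, 136.94, 147.25, 180, 180].

## Interface

Orientations are given as [roll, pitch, yaw] about the fixed x, y, z axes, in that order (R = Rz(yaw) Ry(pitch) Rx(roll)).
In Python, from cell import sense, grab_frame, sign_off, nose_length gives the robot as it stands.
- The arm moves only by the tool move_arm, never from a script. Its argument "deltas" is a list of rows, each a list of 3 entries, a list of its own where there are three numbers: the shift along the tool's x, y, z each as a share of 60 cm, from -1 to 1, then the turn about the tool's z as a share of 90 degrees, from -1 to 1, then the closure in counts, from 0 (fully open) to 255 (shut). A call has 1 to 8 rows; each row is the pose to reach, as a shift and turn from the pose measured when the call began, along the tool's axes at that moment; what a row does not reach only later rows make up. A row lasts 1/10 s, in which the tool goes at most 50 mm and 8.59 degrees, less where a joint would pass 70% of its speed; a pose out of reach is approached as far as the arm can. A call with a number of a shift or a turn outside -1 to 1 is refused whole. A call with a gripper value outside its range is refused whole. The fingers move at their own pace and stop on an object; "force" is the grip in N (left out, the last holds). Time passes only in rows, so rows that repeat a pose let the fingers close. It gives the time, the measured TCP pose, the force and the opening at its end, in the units of the state.
- sense(): the state, without advancing time (a new reading comes with each control period).
- grab_frame(name): name is "scene" or "top"; returns a dict with "color" (420x560x3 uint8, red, green, blue), "mtx" (3x3 intrinsics, pixels), "R" (3x3) and "t" (3): a world point X has camera coordinates R X + t. Camera axes: x right, y down, z forward; pixel columns grow to the right and rows downward; lengths in mm; the calibration is good to about 2 mm. A picture is of the moment at which its call begins. There is no depth.
- sign_off(): hands the job in, once; it reports no verdict.
The state is a dict: "clock": time; "q": joint angles; "joint_velocities": joint speeds; "joint_torque": joint torques, N m; "eef_pos": TCP position; "orientation": TCP orientation; "contact_force": force on the tool from outside, world axes, zero at the start; "ft_torque": the same for the moment, N m; "opening": opening from 0.0 (shut) to 1.0 (fully open).
Only numpy, scipy, OpenCV 4.12 (cv2) and the standard library are available. Lean on these libraries where they do the work, as an engineer would, in place of code of your own. Each camera call takes 0.05 s, during which the arm holds its last target. There are 200 camera calls.

## Task

Get the drying cabinet ready for use: with the fingers beneath the lip along its lower edge, push the sloping window up until the lip is level with the black pointer clip on the window's left-hand rail, and leave it standing there. Then press the fan button on the switch box fully down, let it spring back and come away. Nothing is to be gripped: do not pinch the lip, do not shift the clip, and leave the cup, jars, bottle, spatula and the castings drying inside where they are.

Things in the scene. Friction and masses are not known exactly. Their poses are not given: they have to be found in the camera images.
- cabinet: fixed white drying cabinet, 420 mm wide (y), 260 deep, 320 high, clear top and back. Origin: table level, middle of the foot of its front; x points level into it, y to the robot's left, z up. Its front is upright to z 110 mm, then slopes back at 45 degrees for 300 mm: up the slope is (0.707, 0, 0.707), straight out of it (-0.707, 0, 0.707). The window slides on it between two rails
- window (a joint): how far the window has slid up the slope, in m: 0 shut, 0.15 fully open. It is counterweighted and slightly stiff: it takes 2 to 4 N along the slope to move it either way and it stays where it is left, without coasting
- lip_mid (a point): middle of the outer edge of the window's lip, half way through its thickness; axes: z up the slope, y along the lip, x into the cabinet square to the slope. The lip is an aluminium ledge 320 mm long, 12 mm thick (its upper half set back 3 mm), standing 47 mm straight out of the slope at the window's lower edge; it moves with the window
- lip_underside (a point): point in the middle of the lip's flat underside, half way along, 25 mm straight out of the slope; the place to push from below. Same axes as lip_mid. Below the lip there is open space down to the table in front of the cabinet
- pointer_tip (a point): tip of the black pointer clip on the rail on the robot's left (+y): 22 mm long up the slope, with a 5 mm thick finger pointing at the lip's end. Point half way through the finger's thickness; axes: z up the slope, x into the cabinet. The lip is level with it when lip_mid and pointer_tip are equally far up the slope, that is when joint window equals joint pointer
- pointer (a joint): where the clip sits on its rail, in m up the slope, on the same scale as joint window (between 0.075 and 0.12). It is stiff and should not be moved
- switch_box: fixed grey box 70 x 70 x 50 mm standing on the table in front of the cabinet, to its left or right, carrying the fan button on its top; origin at the centre of its underside
- fan_button_top (a point): centre of the top face of the round grey fan button, 36 mm across, which points straight up on the switch box
- fan_button (a joint): how far the button is pressed, in m: 0 up, 0.007 fully down; springs back by itself; fully down takes 4 N
- candle: cream cast candle 52 mm across, 72 mm high, drying on the cabinet's floor; origin at the centre of its underside
- cake_soap: pink cake-shaped soap 72 mm across, 60 mm high, drying on the cabinet's floor; origin at the centre of its underside
- mixing_cup: white open cup 60 mm across, 75 mm high, standing in front of the cabinet off to one side; origin at the centre of its underside
- pigment_jar: amber jar 50 mm across, 50 mm high, standing in front of the cabinet off to the other side; origin at the centre of its underside
- paint_jar: white jar 64 mm across, 80 mm high, on the other side of the table from the switch box; origin at the centre of its underside
- spray_bottle: white bottle 64 mm across, 170 mm high, standing to the left of the cabinet; origin at the centre of its underside
- spatula: spatula 200 mm long lying to the right of the cabinet; origin at its underside
Mind the look-alikes: they are no part of the job. What is shaped like the switch_box but orange is not meant.

How it is judged (in metres and radians):
On the way, in this order (a step that is already met when the one before it is completed fails the run):
1. the lip is level with the pointer, within 8 mm, and the window stands still with nothing touching it (z of lip_mid in the frame of pointer_tip between -0.008 and 0.008 m and velocity of joint window between -0.01 and 0.01 m/s and contact force between the fingers and window below 0.3 N), for 0.2 s.
2. the fan button is pressed down (value of joint fan_button above 0.005 m), for 0.05 s.
At the end, for the whole second after the job is handed in: the lip is within 8 mm of the pointer up the slope and the window is at rest; the fan button is up again (less than 2 mm down) after having been pressed 5 mm or more; the clip has moved less than 4 mm; everything else stands within 30 mm of where it was, upright (z of lip_mid in the frame of pointer_tip between -0.008 and 0.008 m and velocity of joint window between -0.005 and 0.005 m/s and value of joint fan_button below 0.002 m and distance of pointer_tip from where it was at the start of the episode below 0.004 m and distance of each of candle, cake_soap, mixing_cup, pigment_jar, paint_jar, spray_bottle, spatula from where it was at the start of the episode below 0.03 m and angle between each of candle, cake_soap, mixing_cup, pigment_jar, paint_jar, spray_bottle, spatula's own z axis and vertical below 0.2 rad); the robot touches nothing.
It fails at once if the fan button is pressed before the window stands at the pointer (value of joint fan_button above 0.004 m and not (z of lip_mid in the frame of pointer_tip between -0.008 and 0.008 m)).
It fails at once if the lip is pinched (contact force between the fingers and window_c1 above 3 N and contact force between the fingers and window_c0 above 3 N).
It fails at once if the pointer clip is shifted (distance of pointer_tip from where it was at the start of the episode above 0.005 m).
It fails at once if something standing about is moved, lifted or tipped (distance of any of candle, cake_soap, mixing_cup, pigment_jar, paint_jar, spray_bottle, spatula from where it was at the start of the episode above 0.03 m or angle between any of candle, cake_soap, mixing_cup, pigment_jar, paint_jar, spray_bottle, spatula's own z axis and vertical above 0.5 rad).
It also fails if it takes over 53 s, if anything falls off the work surface, if the arm or the gripper's body presses on something with over 40 N, if the wrist force passes 120 N, or if a joint passes its speed limit or range.

## Working session

There is one attempt and no reset: what is moved stays moved. The work goes in short steps, Python scripts to look and compute and a tool call to move; the robot and the scene stay as the last step left them, time stands still between calls to the robot, and variables do not carry over. Pictures are saved under pics/ and viewed, about 8 in all and at most 12, crops included, and the job is handed in when it is done.

Besides the shell and the picture viewer there is one more tool, called after "Request:" as name(argument=value, ...) on one line, values as JSON. move_arm: Moves the arm, as the interface text tells. Its arguments: {"type":"object","properties":{"deltas":{"type":"array","items":{"type":"array"}},"force":{"type":"number"}},"required":["deltas"]}

```bash
ls; mkdir -p pics; python3 - <<'E'
from cell import *
import cv2
for n in("scene","top"):
    f=grab_frame(n); cv2.imwrite(f"pics/{n}0.png",cv2.cvtColor(f["color"],cv2.COLOR_RGB2BGR))
    print(n,f["mtx"].tolist(),f["R"].tolist(),f["t"].tolist())
s=sense();print({k:s[k] for k in("clock","eef_pos","orientation","contact_force","opening")},nose_length if not callable(nose_length) else nose_length())
E
```

```text
pics
scene [[433.4915781635455, 0.0, 274.37078791452785], [0.0, 433.4915781635455, 208.6829578300254], [0.0, 0.0, 1.0]] [[-0.9998697597609475, -0.008901642776770287, -0.013461956449919172], [-0.0002640048341227713, 0.8430417878721039, -0.5378480028807897], [0.01613672262364038, -0.5377743994067413, -0.8429343399848449]] [606.180220316912, 70.73111939537289, 1150.1584177867235]
top [[511.2687722421087, 0.0, 275.23408747604714], [0.0, 511.2687722421087, 213.81262659013979], [0.0, 0.0, 1.0]] [[0.011496660465095107, -0.9998467738836969, -0.01320058909720178], [-0.9924241498459315, -0.009794416379214464, -0.12246785786634268], [0.12231980052604097, 0.014508554792032832, -0.992384687627291]] [-11.58337331647624, 629.3156421795558, 1595.100582957133]
{'clock': 0.1, 'eef_pos': array([ 219.54946097, -448.96161897,  303.48507807]), 'orientation': array([ 1.79998513e+02,  5.60128357e-02, -6.39401364e+01]), 'contact_force': array([ 0.09185084, -0.08892757, -0.30006866]), 'opening': 0.998589122560803} 72.6
```

View pics/scene0.png

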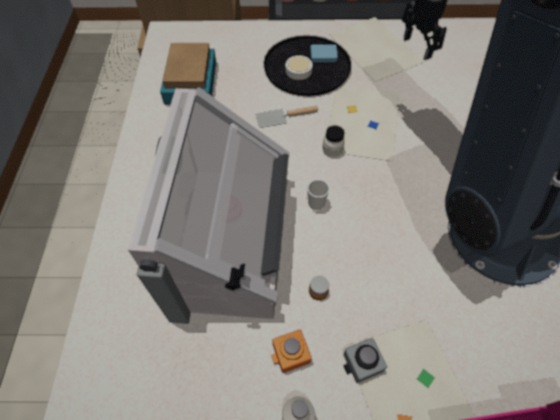

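View pics/top0.png

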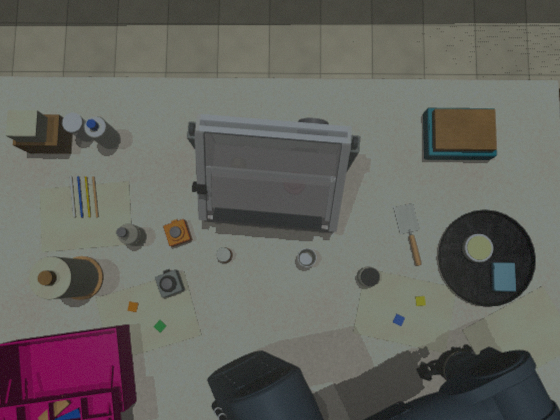

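The scene view shows the cabinet at (140–290, 90–320), the clip at (235,277) and the grey switch box at (366,358). The orange look-alike is at (291,350). In the top view the clip is at (200,188) and the grey box at (170,283). Next I'll zoom in on the cabinet.

```bash
python3 - <<'E'
import cv2,numpy as np
a=cv2.imread("pics/scene0.png")[140:320,140:340];b=cv2.imread("pics/top0.png")[110:300,150:370]
g=lambda i:np.uint8(255*(i/255.)**.6)
cv2.imwrite("pics/sz.png",cv2.resize(g(a),None,fx=3.3,fy=3.3,interpolation=cv2.INTER_CUBIC)[:600])
cv2.imwrite("pics/tz.png",cv2.resize(g(b),None,fx=3.1,fy=3.1,interpolation=cv2.INTER_CUBIC))
E
```

```text
(no output)
```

View pics/sz.png

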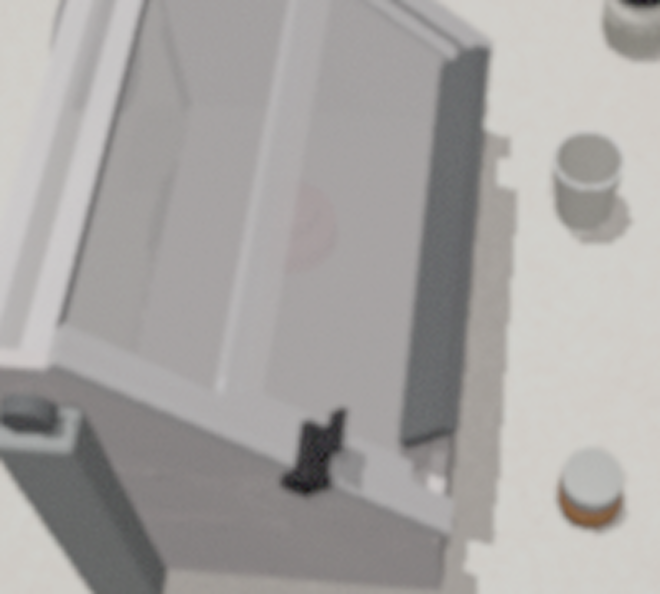

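View pics/tz.png

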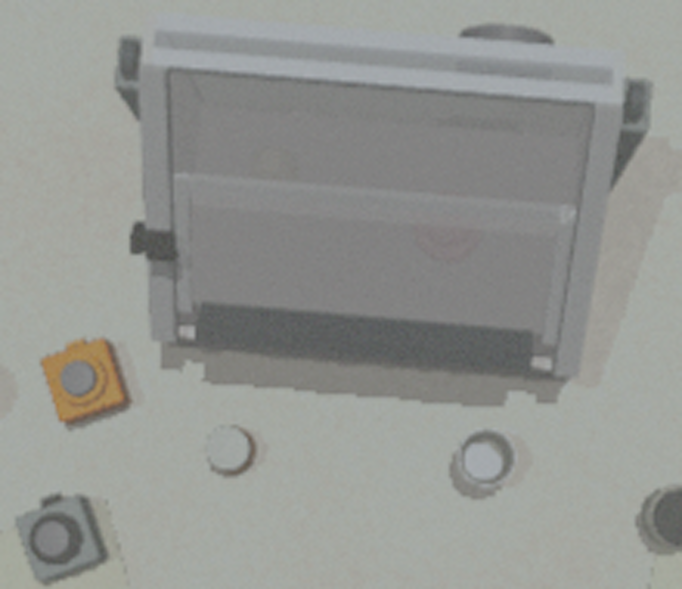

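The dark strip is the lip. Its outer edge runs from about (288,154) to (278,270) in the scene view and from (213,221) to (321,230) in the top view. The clip finger points inward from the left rail. I'll mask these features and triangulate.

```bash
cat > h.py <<'E'
import cv2,numpy as np
from cell import *
def frames(tag=None):
    F={n:grab_frame(n) for n in("scene","top")}
    return F
def ray(f,p):
    d=np.linalg.inv(f["mtx"])@[p[0],p[1],1]; R=np.array(f["R"]);t=np.array(f["t"])
    return -R.T@t,R.T@d
def onz(f,p,z):
    c,d=ray(f,p);return c+d*(z-c[2])/d[2]
def tri(F,ps,pt):
    P=[np.array(F[n]["mtx"])@np.c_[F[n]["R"],F[n]["t"]] for n in("scene","top")]
    X=cv2.triangulatePoints(P[0],P[1],np.float64(ps).reshape(2,1),np.float64(pt).reshape(2,1)).ravel();X=X[:3]/X[3]
    e=[np.linalg.norm((q:=P[i]@np.r_[X,1])[:2]/q[2]-p) for i,p in enumerate((ps,pt))]
    return X,max(e)
def proj(f,X):
    q=np.array(f["mtx"])@(np.array(f["R"])@X+f["t"]);return q[:2]/q[2]
def blob(img,box,lo,hi,near):
    x0,y0,x1,y1=box; hsv=cv2.cvtColor(img,cv2.COLOR_RGB2HSV)
    m=np.zeros(img.shape[:2],np.uint8); m[y0:y1,x0:x1]=cv2.inRange(hsv,lo,hi)[y0:y1,x0:x1]
    cs,_=cv2.findContours(m,cv2.RETR_EXTERNAL,cv2.CHAIN_APPROX_NONE)
    return sorted(cs,key=cv2.contourArea)[-1],m
E
python3 - <<'E'
from h import *
F=frames()
S,T=F["scene"]["color"],F["top"]["color"]
for im,pts in((S,[(272,220),(262,220),(283,200),(236,277),(240,268),(366,355),(365,372),(284,250)]),(T,[(270,218),(250,215),(200,188),(206,189),(167,284),(178,277),(270,228)])):
    print([(p,im[p[1],p[0]].tolist()) for p in pts])
for im,box,boxc in((S,(255,140,300,285),(215,255,255,295)),(T,(205,200,330,240),(190,175,212,200))):
    c,m=blob(im,box,(0,0,0),(180,255,95),None)
    q=cv2.boxPoints(cv2.minAreaRect(c)); a=cv2.approxPolyDP(c,4,True).reshape(-1,2)
    print("lip",cv2.contourArea(c),a.tolist(),q.round(1).tolist())
    c,m=blob(im,boxc,(0,0,0),(180,255,60),None)
    b=cv2.boundingRect(c);x,y,w,h=b
    print("clip",b);print("\n".join("".join("#" if v else "." for v in r) for r in m[y-1:y+h+1,x-1:x+w+1]))
E
```

```text
[((272, 220), [59, 60, 61]), ((262, 220), [126, 122, 121]), ((283, 200), [57, 58, 58]), ((236, 277), [16, 14, 19]), ((240, 268), [35, 33, 35]), ((366, 355), [107, 105, 108]), ((365, 372), [123, 127, 125]), ((284, 250), [125, 119, 114])]
[((270, 218), [52, 54, 52]), ((250, 215), [48, 49, 48]), ((200, 188), [40, 43, 39]), ((206, 189), [57, 56, 56]), ((167, 284), [80, 81, 82]), ((178, 277), [49, 52, 50]), ((270, 228), [79, 77, 74])]
lip 1915.5 [[278, 153], [262, 277], [268, 281], [273, 275], [275, 284], [287, 155]] [[259.1000061035156, 282.20001220703125], [273.79998779296875, 152.5], [291.5, 154.5], [276.79998779296875, 284.20001220703125]]
clip (225, 264, 20, 27)
......................
..................##..
.................####.
................####..
................####..
........####....####..
........############..
........############..
.......#############..
.......#############..
.......#############..
.......#############..
.......#############..
.......#############..
.......############...
......###########.....
......###########.....
......##########......
.....###########......
....############......
..##############......
.###############......
.###############......
.################.....
.################.....
...#############......
.....########.........
.......###............
......................
lip 4396.0 [[205, 200], [205, 228], [215, 226], [218, 233], [329, 237], [329, 200]] [[205.0, 200.0], [329.0, 200.0], [329.0, 239.0], [205.0, 239.0]]
clip (192, 182, 16, 18)
..................
...##.............
..####............
..#######.....#...
..#############...
.###############..
.###############..
.###############..
.###############..
.###############..
..##..##########..
......###########.
.......#########..
............####..
..............##..
...............#..
...............#..
...............#..
...............#..
..................
```

```bash
python3 - <<'E'
from h import *
F=frames()
S,T=F["scene"]["color"],F["top"]["color"]
L={}
for n,im,box,v in(("s",S,(255,140,300,285),82),("t",T,(205,200,330,240),64)):
    m=cv2.morphologyEx(blob(im,box,(0,0,0),(180,255,v),None)[1],cv2.MORPH_OPEN,np.ones((3,3)))
    c=max(cv2.findContours(m,0,1)[0],key=cv2.contourArea);a=cv2.approxPolyDP(c,3,True).reshape(-1,2)
    print(n,cv2.contourArea(c),a.tolist())
def show(name,p): print(name,[np.round(x,1).tolist() for x in tri(F,*p)])
# hand-read zoom corners: scene=(x/3.3+140,y/3.3+140); top=(x/3.1+150,y/3.1+110)
s=lambda x,y:(x/3.3+139.65,y/3.3+139.65); t=lambda x,y:(x/3.1+149.66,y/3.1+109.66)
show("lip outer L",(s(455,430),t(194,347)));show("lip outer R",(s(488,47),t(531,374)))
show("lip root L",(s(402,443),t(200,303)));show("lip root R",(s(445,60),t(534,332)))
show("rail foot L",(s(447,533),t(154,340)));show("rail top L",(s(56,368),t(142,66)))
show("clip tip",((244,265),(207.5,188.5)));show("clip tip2",((244,265),(207,186)))
# button: grey disc top, at z~57+
m=blob(T,(150,262,190,300),(0,0,0),(180,255,62),None)[1]
for n,bx in(("scene",(345,338,388,382)),("top",(152,266,188,302))):
    im=cv2.resize(F[n]["color"][bx[1]:bx[3],bx[0]:bx[2]],None,fx=10,fy=10,interpolation=cv2.INTER_CUBIC);F[n]["z"]=np.uint8(255*(im/255.)**.6)[:430]
w=[cv2.resize(F[n]["z"],(380,400)) for n in F]
q=cv2.resize(np.uint8(255*(T[175:235,185:225]/255.)**.6),(400,600),interpolation=cv2.INTER_CUBIC)[:400]
cv2.imwrite("pics/btn.png",np.hstack([w[0],w[1]])[:,:,::-1])
E
```

```text
s 1741.5 [[287, 155], [279, 155], [273, 163], [263, 276], [277, 273]]
t 1507.5 [[213, 213], [215, 222], [321, 231], [321, 217], [224, 208], [215, 208]]
lip outer L [[591.7, 178.0, 166.1], 1.9]
lip outer R [[568.8, -141.6, 165.8], 1.3]
lip root L [[632.5, 176.8, 145.3], 0.8]
lip root R [[607.2, -145.3, 147.1], 0.8]
rail foot L [[601.2, 225.9, 110.2], 0.0]
rail top L [[816.3, 209.3, 317.3], 1.9]
clip tip [[672.0, 188.2, 217.7], 4.5]
clip tip2 [[675.6, 189.5, 222.6], 6.6]
```

View pics/btn.png

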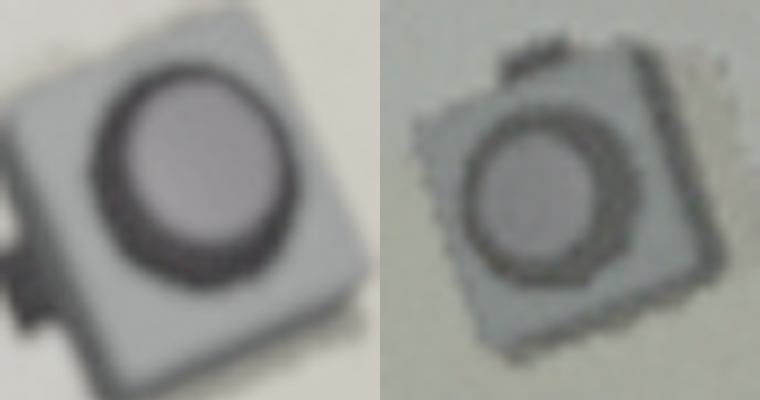

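Scene button top centre is ≈(367.5,354.7) and top-view centre ≈(166.2,283.0). Now for the clip finger and the slope coordinates.

```bash
python3 - <<'E'
from h import *
F=frames();S,T=F["scene"]["color"],F["top"]["color"]
print("btn",tri(F,(367.5,354.7),(166.2,283.0)))
for y in(190,191,192,193,194):print("tip",y,[np.round(x,1).tolist() for x in tri(F,(243.5,264.5),(207.,y))])
b=tri(F,(367.5,354.7),(166.2,283.0))[0];print("by plane z57",onz(F["scene"],(367.5,354.7),57),onz(F["top"],(166.2,283),57))
# cabinet points
print("cup",onz(F["top"],(306,260),75),"jar",onz(F["top"],(224.5,255),50))
g=lambda i:np.uint8(255*np.minimum(1,i/130.)**.6)
a=cv2.resize(g(S[250:300,215:290]),(600,400),interpolation=cv2.INTER_CUBIC)[:, :, ::-1]
cv2.imwrite("pics/c1.png",np.vstack([cv2.resize(a,(450,300)),cv2.resize(g(T[175:225,185:260]),(450,300),interpolation=cv2.INTER_CUBIC)[:,:,::-1]]))
E
```

```text
btn (array([406.01120774, 329.03792262,  72.04208895]), np.float64(0.5457615411259857))
tip 190 [[669.6, 188.8, 219.9], 2.9]
tip 191 [[668.0, 188.8, 219.0], 2.1]
tip 192 [[666.5, 188.7, 218.1], 1.2]
tip 193 [[664.9, 188.6, 217.3], 0.4]
tip 194 [[663.3, 188.5, 216.5], 0.4]
by plane z57 [402.01612744 325.57773738  57.        ] [406.57796106 332.13372037  57.        ]
cup [ 482.21247562 -102.01291424   75.        ] jar [495.8816544  153.08123936  50.        ]
```

View pics/c1.png

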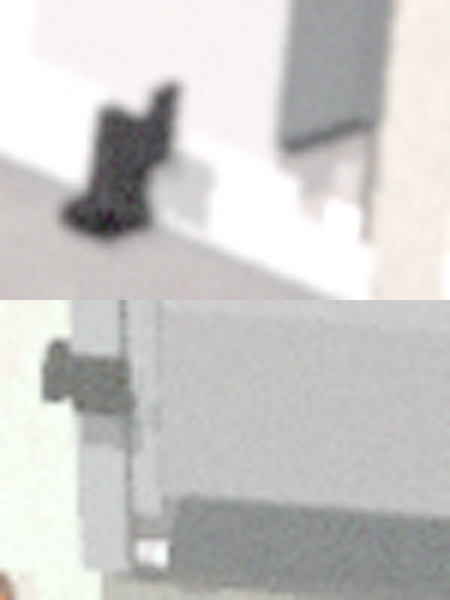

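Measured values:
- **Cabinet:** yaw is about −4.1°.
- **Lip:** lower outer corner is near x'=576, z=168.
- **Pointer:** about 82 mm up the slope from the lip.
- **Button top:** about (406,329,72).

The tool stays vertical, so I'll shut the fingers, turn the jaws along the lip, and push the lip's lower outer edge along the slope.

Request:
move_arm(deltas=[[[-0.48,-0.805,0],0.335,255],[[-0.48,-0.805,0],0.335,255],[[-0.48,-0.805,0],0.335,255],[[-0.48,-0.805,0],0.335,255],[[-0.48,-0.805,0],0.335,255],[[-0.48,-0.805,0],0.335,255],[[-0.48,-0.805,0],0.335,255],[[-0.48,-0.805,0],0.335,255]], force=30)

```text
clock: 1.2
eef_pos: [428.4, -129.3, 304.2]
orientation: [-180.0, -0.0, -94.1]
contact_force: [1.3, -0.7, -0.1]
opening: 0.0
```

Request:
move_arm(deltas=[[[-0.263,-0.146,0],0,255],[[-0.263,-0.146,0],0,255],[[-0.263,-0.146,0],0,255],[[-0.263,-0.146,0],0,255],[[-0.263,-0.146,0.155],0,255],[[-0.263,-0.146,0.155],0,255],[[-0.263,-0.146,0.155],0,255],[[-0.263,-0.146,0.155],0,255]])

```text
clock: 2.0
eef_pos: [525.7, -9.0, 211.0]
orientation: [179.9, 1.4, -91.6]
contact_force: [-0.5, -0.5, 1.0]
opening: 0.001
```

```bash
python3 - <<'E'
from h import *
F=frames()
S=F["scene"]["color"][120:330,130:410];T=F["top"]["color"][150:360,130:410]
cv2.imwrite("pics/a1.png",np.uint8(255*(np.vstack([cv2.resize(S,(400,300)),cv2.resize(T,(400,300))])/255.)**.6)[:,:,::-1])
s=sense();print(s["eef_pos"],s["contact_force"],s["opening"])
E
```

```text
[526.90540913  -9.34428877 213.07527815] [ 0.78407922 -0.08376083  0.66918815] -0.001109344119184919
```

View pics/a1.png

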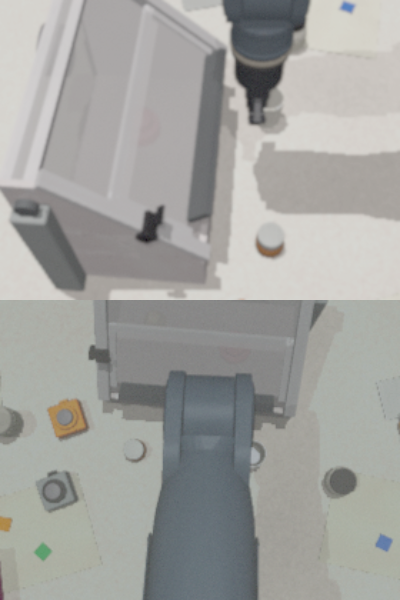

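The shut fingers stand in front of the lip and clear of it, and nothing has been disturbed. I'll finish the lateral shift, then creep forward to contact.

Request:
move_arm(deltas=[[[-0.05,0,0],0.02,255],[[-0.05,0,0],0.02,255],[[-0.05,0,0],0.02,255],[[-0.05,0,0],0.02,255],[[-0.05,0,0],0.02,255]])

```text
clock: 2.6
eef_pos: [527.2, -3.5, 213.9]
orientation: [-179.9, 2.5, -91.5]
contact_force: [0.3, -0.3, 0.2]
opening: -0.002
```

```bash
python3 - <<'E'
from cell import *
s=sense();print(s["q"],s["joint_velocities"],s["joint_torque"],s["orientation"],s["ft_torque"])
E
```

```text
[ -1.52700946  17.22377882  -8.56807474  64.14019187   2.48638174
 179.94614561] [ 0.08181998  0.17136224 -0.0420185  -0.03978451  0.03816882 -0.07202739] [ 7.11524306e-03 -7.50279808e+01  4.71216202e+01 -2.98935796e-03
  2.17175125e-01  6.94427786e-05] [-179.92964292    2.48631496  -91.47015359] [-0.08336854 -0.01369621  0.03950042]
```

Joint 6 sits at its 180° limit, so I'll use the equivalent half turn.

Request:
move_arm(deltas=[[[0,0,0],-0.9,255],[[0,0,0],-0.9,255],[[0,0,0],-0.9,255],[[0,0,0],-0.9,255],[[0,0,0],-0.9,255],[[0,0,0],-0.9,255],[[0,0,0],-0.9,255],[[0,0,0],-0.9,255]])

```text
clock: 3.4
eef_pos: [527.1, -3.5, 213.9]
orientation: [-177.7, 0.8, -22.3]
contact_force: [0.5, 0.9, 0.2]
opening: 0.001
```

Request:
move_arm(deltas=[[[0,0,0],-0.9,255],[[0,0,0],-0.9,255],[[0,0,0],-0.9,255],[[0,0,0],-0.9,255],[[0,0,0],-0.9,255],[[0,0,0],-0.9,255],[[0,0,0],-0.9,255],[[0,0,0],-0.9,255]])

```text
clock: 4.2
eef_pos: [527.1, -3.6, 213.8]
orientation: [-178.4, -1.9, 46.4]
contact_force: [-0.3, 1.1, 0.1]
opening: -0.003
```

Request:
move_arm(deltas=[[[0,0,0],-0.44,255],[[0,0,0],-0.44,255],[[0,0,0],-0.44,255],[[0,0,0],-0.44,255],[[0,0,0],-0.44,255],[[0,0,0],-0.44,255]])

```text
clock: 4.8
eef_pos: [527.1, -3.6, 213.8]
orientation: [-179.9, -2.5, 86.1]
contact_force: [0.5, -0.4, -0.4]
opening: -0.007
```

Request:
move_arm(deltas=[[[0.042,0,0],0,255],[[0.042,0.02,0],0,255],[[0.042,0.03,0],0,255],[[0.042,0.04,0],0,255],[[0.042,0.045,0],0,255],[[0.042,0.05,0],0,255],[[0.042,0.05,0],0,255]])

```text
clock: 5.5
eef_pos: [558.8, 19.2, 214.7]
orientation: [-179.9, -2.5, 86.0]
contact_force: [-0.5, 0.2, -0.1]
opening: 0.0
```

Request:
move_arm(deltas=[[[0,0.005,0],0,255],[[0,0.01,0],0,255],[[0,0.015,0],0,255],[[0,0.015,0],0,255]])

```text
clock: 5.9
eef_pos: [568.2, 18.6, 214.7]
orientation: [-179.9, -2.5, 86.0]
contact_force: [0.0, -0.5, 0.1]
opening: -0.0
```

Next I push along the slope, with equal forward and upward shifts.

Request:
move_arm(deltas=[[[0,0.006,-0.006],0,255],[[0,0.012,-0.012],0,255],[[0,0.018,-0.018],0,255],[[0,0.024,-0.024],0,255],[[0,0.03,-0.03],0,255],[[0,0.036,-0.036],0,255],[[0,0.036,-0.036],0,255]])

```text
clock: 6.6
eef_pos: [590.4, 16.1, 236.9]
orientation: [-180.0, -2.5, 86.0]
contact_force: [-1.8, 1.3, 1.4]
opening: 0.002
```

```bash
cat > lip.py <<'E'
from h import *
F=frames();S=F["scene"]["color"]
ex=np.array([.9974,-.0716,0]);ey=np.array([.0716,.9974,0]);k=.5**.5
P=lambda u,o,y:ex*(u-o)*k+ey*y+np.array([0,0,(u+o)*k])
# lip end (y'=219) outer lower corner expected at u; draw ticks u=525..620 along line of corner, and pointer
import sys
g=np.uint8(255*(S/255.)**.6);x0,y0=205,225;z=8
im=cv2.resize(g[y0:y0+75,x0:x0+100],None,fx=z,fy=z,interpolation=cv2.INTER_CUBIC)
tip=np.array([665.,188.6,217.7]);u,o,yy=(tip@ex+tip[2])*k,(-tip@ex+tip[2])*k,tip@ey
print("tip u,o,y",u,o,yy)
for uu,oo,y_,c in((u,o,yy,(255,0,0)),(u-6,-288,219,(0,255,0)),(u+6,-291,219,(0,0,255)),(u-6,-335,219,(255,255,0))):
    p=(proj(F["scene"],P(uu,oo,y_))-[x0-.5,y0-.5])*z;cv2.circle(im,tuple(int(v) for v in p),3,c,-1)
cv2.imwrite(sys.argv[1],im[:,:,::-1]);s=sense();print(s["eef_pos"],s["contact_force"],s["clock"])
E
python3 lip.py pics/l1.png
```

```text
tip u,o,y 613.3919678611783 -305.51767533255554 235.72364
[590.06987365  15.95531274 236.45930284] [-0.33464791  0.43850023 -0.04454167] 6.7
```

View pics/l1.png

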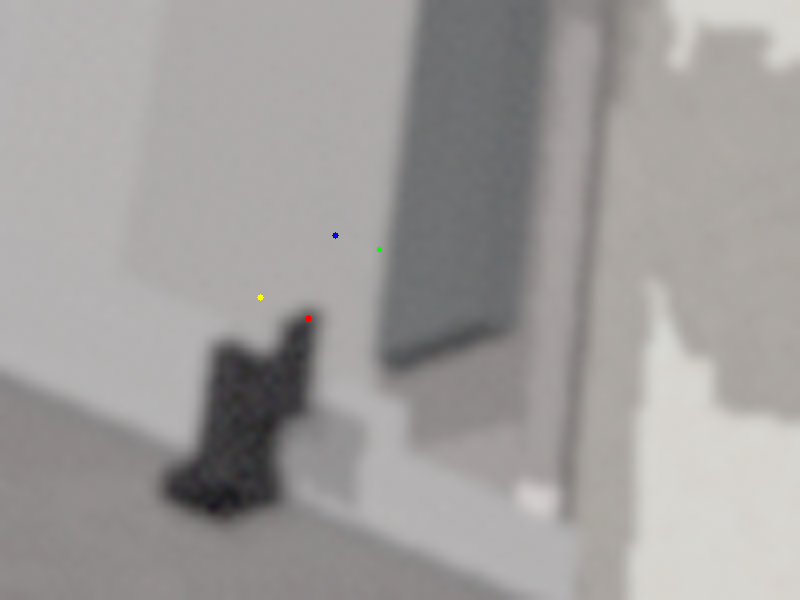

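The window is following the fingers: the lip has moved about 31 mm and roughly 50 mm remains. I'll push another 40 mm and measure again.

Request:
move_arm(deltas=[[[0,0.008,-0.008],0,255],[[0,0.016,-0.016],0,255],[[0,0.024,-0.024],0,255],[[0,0.032,-0.032],0,255],[[0,0.04,-0.04],0,255],[[0,0.047,-0.047],0,255],[[0,0.047,-0.047],0,255]])

```text
clock: 7.4
eef_pos: [619.0, 12.7, 265.4]
orientation: [179.9, -2.5, 86.0]
contact_force: [-1.4, 0.6, 0.5]
opening: 0.0
```

```bash
python3 lip.py pics/l2.png
```

```text
tip u,o,y 613.3919678611783 -305.51767533255554 235.72364
[618.59959387  12.56747709 264.7788465 ] [ 0.4765863  -0.53199818 -1.17597675] 7.5
```

View pics/l2.png

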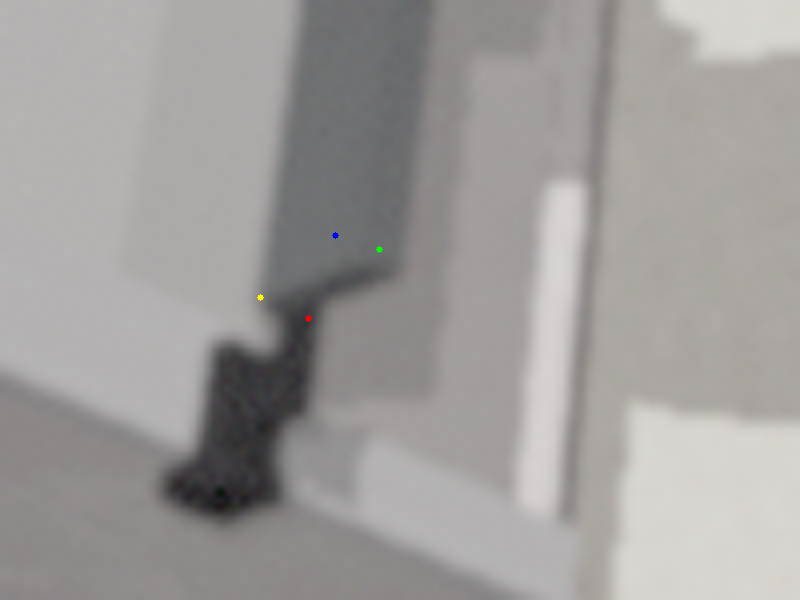

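The lip is still about 8–10 mm short along the slope, by the picture and by tool travel. One more push of about 9 mm, then retreat down and back.

Request:
move_arm(deltas=[[[0,0.004,-0.004],0,255],[[0,0.008,-0.008],0,255],[[0,0.011,-0.011],0,255],[[0,0.011,-0.011],0,255],[[0,0.011,-0.011],0,255]])

```text
clock: 8.0
eef_pos: [625.4, 11.8, 271.6]
orientation: [179.9, -2.4, 86.0]
contact_force: [-0.9, 0.8, 1.0]
opening: 0.004
```

Request:
move_arm(deltas=[[[0,-0.02,0],0,255],[[0,-0.06,0],0,255],[[0,-0.12,0],0,255],[[0,-0.18,0],0,255],[[0,-0.25,0],0,255],[[0,-0.25,0],0,255],[[0,-0.25,0],0,255],[[0,-0.25,0],0,255]])

```text
clock: 8.8
eef_pos: [476.7, 22.1, 271.7]
orientation: [179.8, -2.4, 86.0]
contact_force: [0.4, -0.3, 0.7]
opening: 0.002
```

```bash
python3 lip.py pics/l3.png; python3 - <<'E'
from h import *
F=frames();T=np.uint8(255*(F["top"]["color"]/255.)**.6)
cv2.imwrite("pics/t3.png",cv2.resize(T[165:225,185:265],None,fx=8,fy=8,interpolation=cv2.INTER_CUBIC)[:,:,::-1])
E
```

```text
tip u,o,y 613.3919678611783 -305.51767533255554 235.72364
[476.6907388   22.12338273 271.30842717] [-0.19802901  0.18120998 -0.99423002] 8.9
```

View pics/l3.png

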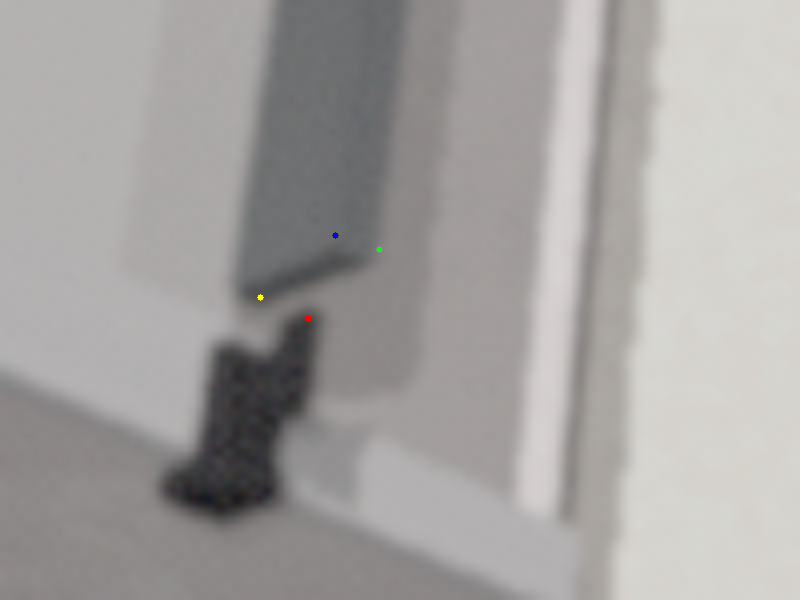

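View pics/t3.png

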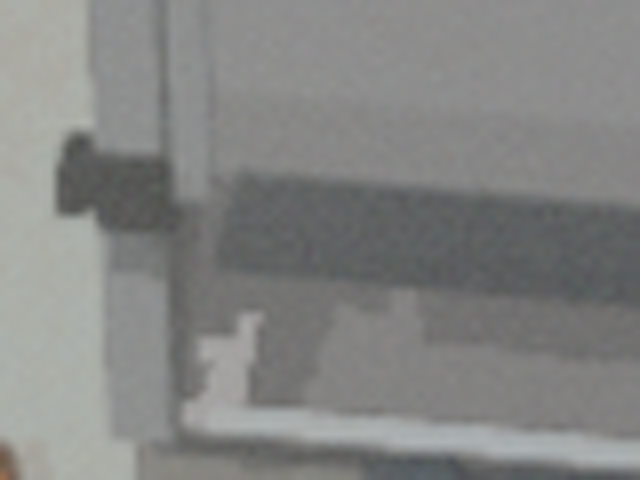

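In the scene view the lip's outer corner is at (370,262) zoomed, against a predicted (379,249). Along the slope that is within about 1 mm. In the top view the pointer tip at (185,213) meets the lip's mid-thickness line at about (185,216), roughly 1.4 mm apart. The window stands free, so I'll go to the button.

Request:
move_arm(deltas=[[[0.5,-0.153,0],0,255],[[0.5,-0.153,0],0,255],[[0.5,-0.153,0],0,255],[[0.5,-0.153,0],0,255],[[0.5,-0.153,0],0,255],[[0.5,-0.153,0],0,255],[[0.5,-0.153,0],0,255],[[0.5,-0.153,0],0,255]])

```text
clock: 9.8
eef_pos: [405.3, 329.4, 283.2]
orientation: [180.0, -2.4, 86.2]
contact_force: [-0.0, -1.0, -0.2]
opening: 0.003
```

```bash
python3 - <<'E'
from cell import *
s=sense();print(s["eef_pos"],s["orientation"],s["q"],s["contact_force"])
E
```

```text
[405.28452415 329.38838281 283.23826605] [179.9557062   -2.40688432  86.18914411] [38.2849659  13.77877709 -2.98132202 71.59299961  1.75602348 42.12199343] [-0.03446392 -1.02849938 -0.18142926]
```

Request:
move_arm(deltas=[[[-0.015,0,0.05],0,255],[[-0.015,0,0.1],0,255],[[-0.015,0,0.16],0,255],[[-0.015,0,0.2],0,255],[[-0.015,0,0.2],0,255],[[-0.015,0,0.2],0,255]])

```text
clock: 10.4
eef_pos: [405.7, 324.6, 163.6]
orientation: [180.0, -2.4, 86.1]
contact_force: [0.4, 0.1, 0.4]
opening: -0.001
```

```bash
python3 - <<'E'
from h import *
F=frames();s=sense();print(s["eef_pos"],s["contact_force"])
w=[np.uint8(255*(cv2.resize(F[n]["color"][b:b+80,a:a+80],(400,400),interpolation=cv2.INTER_CUBIC)/255.)**.6) for n,a,b in(("scene",325,310),("top",130,245))]
cv2.imwrite("pics/b2.png",np.hstack(w)[:,:,::-1])
E
```

```text
[406.09576741 325.46000744 164.5946816 ] [ 0.52640385 -0.37584139  0.4617791 ]
```

View pics/b2.png

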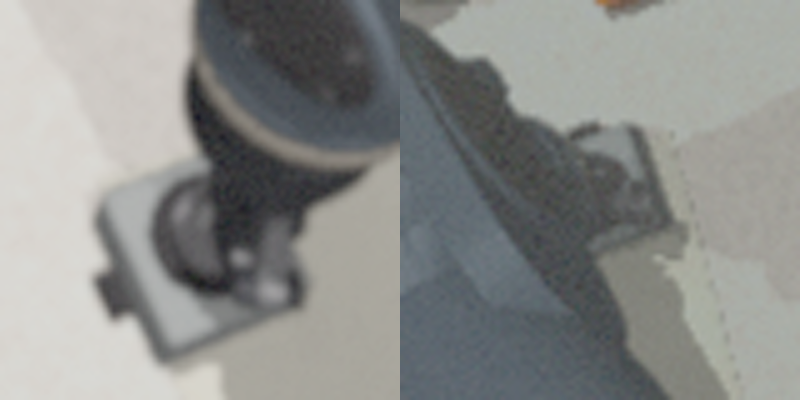

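The fingers hang over the button. In the scene crop the tip is near (245,250) and the button centre near (212,223), though the tip sits about 20 mm above it. I'll check the parallax with a projection.

```bash
python3 - <<'E'
from h import *
f=grab_frame("scene")
for X in([406,328.5,92],[406,329,72],[406,329,65],[406,328.5,72]):print(X,(proj(f,np.array(X,float))-[324.5,309.5])*5)
print(sense()["eef_pos"],sense()["contact_force"])
E
```

```text
[406, 328.5, 92] [220.23908745 211.79019882]
[406, 329, 72] [212.36394375 225.23028126]
[406, 329, 65] [209.63120309 229.40003322]
[406, 328.5, 72] [212.23901932 224.02321039]
[406.0214065  325.62002684 164.57864329] [ 0.05278988 -0.02484313 -0.04228881]
```

The projection is consistent with the tip centred over the button. Descending in small steps and watching the force.

Request:
move_arm(deltas=[[[0,0,0.01],0,255],[[0,0,0.02],0,255],[[0,0,0.025],0,255],[[0,0,0.03],0,255],[[0,0,0.03],0,255]])

```text
clock: 11.05
eef_pos: [406.0, 326.3, 146.1]
orientation: [179.9, -2.5, 86.2]
contact_force: [0.6, -0.2, 0.6]
opening: 0.001
```

Request:
move_arm(deltas=[[[0,0,0.004],0,255],[[0,0,0.007],0,255],[[0,0,0.007],0,255]])

```text
clock: 11.35
eef_pos: [406.1, 326.5, 141.9]
orientation: [179.9, -2.5, 86.2]
contact_force: [-0.5, -0.5, 2.5]
opening: -0.002
```

Request:
move_arm(deltas=[[[0,0,0.004],0,255],[[0,0,0.004],0,255],[[0,0,0.004],0,255]])

```text
clock: 11.65
eef_pos: [406.1, 326.6, 139.5]
orientation: [179.9, -2.5, 86.2]
contact_force: [-0.6, -1.7, 3.9]
opening: 0.002
```

Request:
move_arm(deltas=[[[0,0,0.005],0,255],[[0,0,0.005],0,255],[[0,0,0.005],0,255]])

```text
clock: 11.95
eef_pos: [406.3, 326.8, 138.0]
orientation: [179.8, -2.5, 86.2]
contact_force: [-8.4, -8.1, 33.0]
opening: 0.001
```

The force rose as a spring to 3.9 N, then hit a hard stop at 33 N, so the button is fully down. Retreating straight up.

Request:
move_arm(deltas=[[[0,0,-0.02],0,255],[[0,0,-0.08],0,255],[[0,0,-0.16],0,255],[[0,0,-0.22],0,255],[[0,0,-0.22],0,255],[[0,0,-0.22],0,255],[[0,0,-0.22],0,255]])

```text
clock: 12.65
eef_pos: [405.1, 320.8, 268.7]
orientation: [179.9, -2.5, 86.2]
contact_force: [0.6, -0.5, -0.8]
opening: 0.001
```

```bash
python3 - <<'E'
from h import *
s=sense();print(s["clock"],s["eef_pos"],s["contact_force"],abs(s["joint_velocities"]).max())
F=frames()
# button back up? lip, clip unchanged? compare with pics by masks
S=F["scene"]["color"]; c,m=blob(S,(215,255,255,295),(0,0,0),(180,255,60),None);print("clip",cv2.boundingRect(c))
c,m=blob(S,(225,150,262,262),(0,0,0),(180,255,82),None);print("lip",cv2.boundingRect(c))
A=cv2.imread("pics/scene0.png")[:,:,::-1].astype(int)
for n,(x,y) in dict(cup=(317,194),jar=(319,287),paint=(334,140),spat=(290,115),spray=(299,410)).items():
    d=abs(S[y-12:y+10,x-12:x+12].astype(int)-A[y-12:y+10,x-12:x+12]).mean();print(n,d.round(1))
E
```

```text
12.65 [405.05122317 320.80168432 268.74565164] [ 0.63036301 -0.52800152 -0.79407294] 0.4877180630416525
clip (225, 264, 20, 26)
lip (235, 150, 27, 112)
cup 17.8
jar 15.6
paint 13.4
spat 20.0
spray 18.1
```

Every patch differs by a similar amount, which suggests a lighting change. I'll check by template matching and look at the button region too.

```bash
python3 - <<'E'
from h import *
F=frames()
for v,obj in(("scene",dict(cup=(317,194),jar=(319,287),paint=(334,140),spat=(290,115),spray=(299,405),clip=(235,277))),("top",dict(cup=(306,260),jar=(224,255),paint=(368,277),spat=(412,230),spray=(130,235),clip=(200,188)))):
    A=cv2.imread(f"pics/{v}0.png")[:,:,::-1];S=F[v]["color"]
    print(v,"mean ratio",S.mean()/A.mean())
    for n,(x,y) in obj.items():
        h=14; yb=min(y+h,420); t=np.ascontiguousarray(A[y-h:yb,x-h:x+h]); s=np.ascontiguousarray(S[y-h-10:min(yb+10,420),x-h-10:x+h+10])
        r=cv2.matchTemplate(s,t,cv2.TM_CCOEFF_NORMED);_,mx,_,l=cv2.minMaxLoc(r);print(n,l[0]-10,l[1]-10,round(mx,2))
E
```

```text
scene mean ratio 1.0964646783515768
cup 0 0 1.0
jar 0 0 0.99
paint 0 0 1.0
spat 0 0 1.0
spray 0 0 1.0
clip 0 0 0.97
top mean ratio 1.0722467646263782
cup 0 0 0.99
jar 0 0 0.93
paint 0 0 1.0
spat 0 0 0.99
spray 0 0 0.92
clip 0 0 0.96
```

Nothing has moved: every object and the clip match at zero pixel shift, and only the brightness changed. The arm is clear of everything, so I'm handing in.

```bash
python3 -c "
from cell import *
print(sense()['contact_force']);print(sign_off())"
```

```text
[-0.47218136 -0.631303   -0.94606575]
the job is handed in; nothing more can be done
None
```

The window is up with its lip level with the pointer clip. The fan button was then pressed fully down and released. I handed the job in at about 13 s; the hand-in gives no verdict.

- **Window:** The tool can't tilt, so the shut fingers pushed the lower outer edge of the lip instead of the flat of its underside. They moved it about 80 mm up the slope and then backed off. The lip is within about 1 mm of the pointer in the scene view and about 1.4 mm in the top view. I'd put the uncertainty at about ±3 mm, because the pointer tip is only a few pixels across. I checked this before pressing the button. Afterwards I only confirmed the lip was still in that part of the picture.
- **Fan button:** The force rose to 3.9 N and then jumped to 33 N as the button hit its stop. The fingers then lifted about 130 mm clear. I did not look at the button afterwards, so its springing back is assumed.
- **Everything else:** The cup, jars, bottle, spatula and clip all match their starting pictures at zero pixel shift. A plain brightness comparison had shown differences everywhere, but that was a change in lighting. I did not check the candle and soap inside, but nothing went in there.
- **Along the way:** The last joint reached its limit once, so I used the equivalent half turn. That left the tool tilted about 2.5°, with no visible effect.

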